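Index a specimen turntable to bring the black vial under the inspection lamp

ROBOT

A 6-joint arm with a two-finger parallel gripper is mounted at the origin on a cart in front of the work surface, level with it; the furniture and walls round the work are solid. World frame = base frame: x ahead of the robot, y to its left, z up, the work surface at z = 0. Lengths are in m, angles in rad, forces in N, time in s.
With the tool pointing down it reaches from about 0.35 to 0.875 m from the base axis. Payload 4.2 kg.
Tool frame: the origin (TCP) lies midway between the tips of the shut fingers; the grasp point (between the pads) lies 19 mm behind it (arm.grasp_offset is the distance from the TCP to the grasp point, in m); z points along the fingers, y is the line along which they close (so a half turn about z gives the same grasp; the last joint's range is limited). The gripper opens to 85 mm and grips with 20 to 120 N. Pads are 22 mm wide; open, the fingers measure 114 mm over their backs; the gripper's body (76 mm by 85 mm) begins 54 mm behind the grasp point. The pads swing forward as they close: fully open they stand 13 mm farther back than shut.
Start: joints at [1.539, 0.385, 0.008, 0, -1.194, -0.259], TCP at [0.179, 0.599, 0.231] pointing down, gripper open.
Joint ranges: [-3.14, 3.14], [-1.21, 2.06], [-1.07, 1.41], [-3.16, 2.05], [-2.99, -0.16], [-3.1, 3.1]. Speed limits (rad/s): [2.79, 2.79, 3.14, 3.14, 3.14, 3.14].

INTERFACE

Orientations are given as a 3x3 rotation matrix whose columns are the frame's x, y, z axes.
In Python, from workcell import observe, cams, order, arm gives the robot as it stands. The module is installed in compiled form; this text tells all that it offers.
- The arm moves only by the tool move_arm, never from a script. Its argument "moves" is a list of rows, each a list of 3 entries, a list of its own where there are three numbers: the shift along the tool's x, y, z in units of 25 mm (1.0 is 25 mm), then the turn, a rotation vector about the tool's x, y, z in units of 10 degrees (1.0 is 10 degrees), then the closure, from 0 (fully open) to 1 (shut). In form: [[[x, y, z], [rx, ry, rz], grip], ...]. A call has 1 to 12 rows; each row shifts and turns the commanded pose from where the row before left it, along the tool's axes as they then stand; what a row does not reach is not made up. A row lasts 1/8 s, in which the tool goes at most 62.5 mm and 10.7 degrees, less where a joint would pass 70% of its speed; a pose out of reach is approached as far as the arm can. A call is refused whole if a number of a shift passes 1 or a number of a turn 1, either way. A call with a gripper value outside its range is refused whole. The fingers move at their own pace and stop on an object; the grip force is fixed at half the most. Time passes only in rows, so rows that do not move let the fingers close. It gives the time, the measured TCP pose, the force, the opening and the grip force at its end, in the units of the state.
- observe(): the state, without advancing time (a new reading comes with each control period).
- cams.read_camera(name): name is "scene" or "side" or "wrist"; returns a dict with "pixels" (480x640x3 uint8, red, green, blue), "range_z" (480x640 float32, m along the optical axis (not along the pixel's ray), 0 where there is no reading), "intrinsics" (3x3 intrinsics, pixels), "rvec" (rotation vector, rad) and "tvec" (3), from world to camera coordinates, as OpenCV has them; the wrist camera has in their place "tool_from_camera" (4x4, takes a point from camera to tool coordinates, whose origin is the TCP and whose axes are the flange's). Camera axes: x right, y down, z forward; pixel columns grow to the right and rows downward; lengths in m; the calibration is good to about 2 mm. A picture is of the moment at which its call begins: read the wrist's pose just before it.
- order.close_job(): hands the job in; it is judged then, once.
Trained networks look in a picture, given as the dict that the camera call returned (one of the last four; its "shot" number tells which), for a name from the list of things; names that differ only in an ending like _2 or _b are one class to them, and where a whole thing is asked for, a point or a joint stands for the part that bears it (a point fixed in the world has none). Each returns a list of dicts, best first, with "conf" (0 to 1); they miss things now and then, are a little off and sometimes report something else, mostly with a low value. They report only what shows in the picture. A call takes as long as a camera call. They do not tell look-alikes from the thing itself.
- cams.look_for(name, picture): "bbox" ([left, top, width, height] in pixels, round what is visible of it).
- cams.trace(name, picture): "region" (480x640 bool, what is visible of it) and "bbox" ([left, top, width, height] in pixels, round what is visible of it).
- cams.place_of(name, picture): "position" ([column, row] in pixels: a listed point, or the origin of a listed thing).
The state is a dict: "t": time; "joint_positions": joint angles; "joint_vel": joint speeds; "joint_efforts": joint torques, N m; "tcp_pos": TCP position; "orientation": TCP orientation; "wrist_force": force on the tool from outside, world axes, zero at the start; "ft_torque": the same for the moment, N m; "finger_gap": finger opening in m; "finger_force": force on a finger pad.
Only numpy, scipy, OpenCV 4.12 (cv2) and the standard library are available. Lean on these libraries where they do the work, as an engineer would, in place of code of your own. Each camera call takes 0.05 s, during which the arm holds its last target. There are 200 camera calls.

TASK

Bring the black vial under the inspection lamp: press the red plunger knob down until the turntable unlocks, push it round to the next hole on the side that carries the vial to the lamp, and let the plunger spring fully up so that the table is locked again. Only press and push the plunger with the fingertips; do not turn the wrong way or past that hole, do not touch or lift the vial or the red stopper, leave the other things on the bench where they are, and finish clear of everything.

Things in the scene. Friction and masses are not known exactly. Their poses are not given: they have to be found in the camera images.
- base: Fixed round grey base, 290 mm across, top at 34 mm height. Origin: centre of its underside, on the turntable's vertical axis. Its +x axis points from there to the lamp post at the back edge (122 mm off the axis, 154 mm high). A black ring slot of 115 mm radius in its top has five index holes with white ticks: one at its -x side, where the plunger starts, the others 45 and 90 degrees to either side.
- turntable (a joint): Angle of the turntable in rad, positive counter-clockwise seen from above; 0 at the start. The plunger meets holes at -1.571, -0.785, 0, 0.785 and 1.571; stops at +-1.65. One hole is 0.785. With the plunger up in a hole it is locked (about 0.02 rad of play); unlocked it turns with light friction (about 1 N at the plunger) and stays where it is left.
- table_top (a point): Centre of the turntable's top face (46 mm high): an aluminium disc 168 mm wide with an arm that carries the plunger, 115 mm from the axis. Opposite the plunger are five white ring pockets (42 mm outside, 14 mm high) 58 mm from the axis and 45 degrees apart; the middle one starts empty under the lamp.
- plunger (a joint): How far the plunger is pressed down, in m: 0 up, 0.013 fully down. A spring pushes it up with 4 N at the top, 8 N fully down. From 8 mm on the table is unlocked. Let go between holes it rises only until its collar bears under the plate (about 0.008), and it snaps up to 0 when pushed on to a hole.
- dish (a point): Centre of the floor of the plunger's round dished red knob (52 mm outside; dish 42 mm wide, 10 mm deep, dark rubber floor), 84 mm high when up. It moves with plunger and table. Shut fingertips fit into the dish, and its rim lets them push the knob sideways. Nothing within 60 mm of the knob is higher than it.
- lamp (a point): Centre of the lower face of the black inspection lamp head (38 mm wide), 114.5 mm high, 58 mm from the turntable axis on the base's +x side. Fixed to the base.
- vial (a point): Centre of the black vial (31 mm wide, 49 mm tall, half-way up), standing loose in the pocket 45 degrees to one side or the other of the lamp (seen from the turntable axis). It rides with the turntable.
- stopper (a point): Centre of the red rubber stopper (29 mm wide, 28 mm tall, half-way up), loose in the pocket 45 degrees to the other side of the lamp.
- battery_9v: Bystander: 9 V block battery standing on the bench, 18x27x47 mm, origin centre of its underside.
- tealight: Bystander: tealight, 39 mm wide, 17 mm tall, origin centre of its underside.
- eraser: Bystander: blue and white eraser, 21x44x12 mm, origin centre of its underside.
- matchbox: Bystander: yellow matchbox, 36x54x15 mm, origin centre of its underside.
- marker: Bystander: white marker pen with black cap, 12x138x15 mm, lying, origin centre of its underside.
Mind the look-alikes: they are no part of the job. There is more than one size of the part that bears vial; the job needs the smaller.

How it is judged:
By the outcome, as a careful person would: the job done as asked, in the order asked, and still so for the second after the job is handed in, with the robot touching nothing.
It also fails if it takes over 38 s, if anything falls off the work surface, if the arm or the gripper's body presses on something with over 40 N, if the wrist force passes 120 N, or if a joint passes its speed limit or range.

## Working session

There is one attempt and no reset: what is moved stays moved. The work goes in short steps, Python scripts to look and compute and a tool call to move; the robot and the scene stay as the last step left them, time stands still between calls to the robot, and variables do not carry over. Pictures are saved under pics/ and viewed, at most 10 in all, crops included, and the job is handed in when it is done.

Besides the shell and the picture viewer there is one more tool, called after ">>>" by a JSON object that holds its "name" and its "arguments", one argument or row to a line. move_arm: Moves the arm, as the interface text tells. Its arguments: {"type":"object","properties":{"moves":{"type":"array","items":{"type":"array"}}},"required":["moves"]}

```bash
mkdir -p pics; cat > h.py <<'E'
import numpy as np, cv2
from workcell import observe, cams, order, arm
def snap(n,fn=None):
    p=cams.read_camera(n)
    if fn: cv2.imwrite('pics/'+fn,p['pixels'][:,:,::-1])
    return p
def world(p,uv,z=None,rng=None):
    K=np.array(p['intrinsics']);d=np.linalg.inv(K)@[uv[0],uv[1],1]
    R=cv2.Rodrigues(np.array(p['rvec'],float))[0];t=np.array(p['tvec'],float).ravel()
    c=-R.T@t;dw=R.T@d
    if z is not None: return c+dw*(z-c[2])/dw[2]
    r=rng if rng else p['range_z'][int(round(uv[1])),int(round(uv[0]))]
    return c+dw*r
def proj(p,X):
    return cv2.projectPoints(np.array([X],float),np.array(p['rvec'],float),np.array(p['tvec'],float),np.array(p['intrinsics'],float),None)[0][0,0]
E
python3 - <<'E'
from h import *
for n in('scene','side'):
    p=snap(n,n+'1.png')
    for o,z in(('dish',.084),('table_top',.046),('lamp',.1145),('vial',.0725),('stopper',.062),('base',0)):
        for r in cams.place_of(o,p)[:3]:
            print(n,o,round(r['conf'],2),np.round(r['position']),world(p,r['position'],z).round(3),'depth',world(p,r['position']).round(3))
s=observe();print(s['t'],s['tcp_pos'],s['orientation'])
E
```

```text
scene dish 0.95 [359. 263.] [0.441 0.036 0.084] depth [0.441 0.035 0.081]
scene table_top 0.6 [239. 344.] [0.547 0.334 0.046] depth [0.551 0.331 0.038]
scene table_top 0.55 [318. 247.] [0.56  0.026 0.046] depth [0.556 0.032 0.054]
scene lamp 0.56 [295. 217.] [0.622 0.028 0.115] depth [0.608 0.045 0.138]
scene vial 0.83 [347. 192.] [ 0.588 -0.144  0.073] depth [ 0.597 -0.159  0.054]
scene vial 0.47 [312. 223.] [ 0.6   -0.01   0.073] depth [0.593 0.001 0.087]
scene stopper 0.69 [291. 248.] [0.602 0.075 0.062] depth [0.596 0.082 0.074]
scene stopper 0.69 [330. 162.] [ 0.69  -0.221  0.062] depth [ 0.721 -0.269  0.009]
scene base 0.62 [318. 260.] [0.559 0.029 0.   ] depth [0.539 0.058 0.046]
scene base 0.35 [331. 162.] [ 0.726 -0.28   0.   ] depth [ 0.72  -0.27   0.011]
side dish 0.65 [263. 244.] [0.442 0.031 0.084] depth [0.442 0.03  0.085]
side dish 0.35 [319. 259.] [ 0.564 -0.016  0.084] depth [0.562 0.018 0.053]
side table_top 0.84 [320. 259.] [0.564 0.025 0.046] depth [0.564 0.019 0.052]
side lamp 0.63 [343. 231.] [0.614 0.038 0.115] depth [0.614 0.009 0.138]
side vial 0.71 [334. 265.] [ 0.596 -0.021  0.073] depth [ 0.597 -0.027  0.078]
side vial 0.69 [341. 336.] [ 0.611 -0.209  0.073] depth [ 0.611 -0.199  0.059]
side stopper 0.65 [334. 238.] [0.596 0.08  0.062] depth [0.596 0.064 0.076]
side base 0.56 [317. 269.] [ 0.556  0.042 -0.   ] depth [ 0.559 -0.012  0.051]
0.7 [0.17916004 0.59876359 0.23135639] [[ 9.58014541e-01 -2.86719619e-01  9.31057080e-06]
 [-2.86719619e-01 -9.58014538e-01  7.65173049e-05]
 [-1.30193503e-05 -7.59742140e-05 -9.99999997e-01]]
```

View pics/scene1.png

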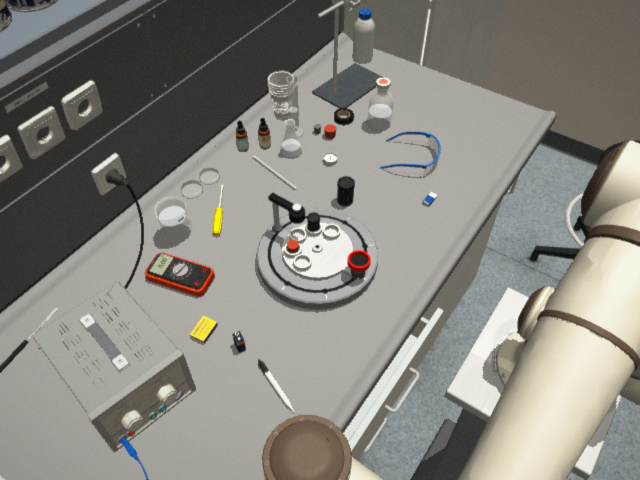

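View pics/side1.png

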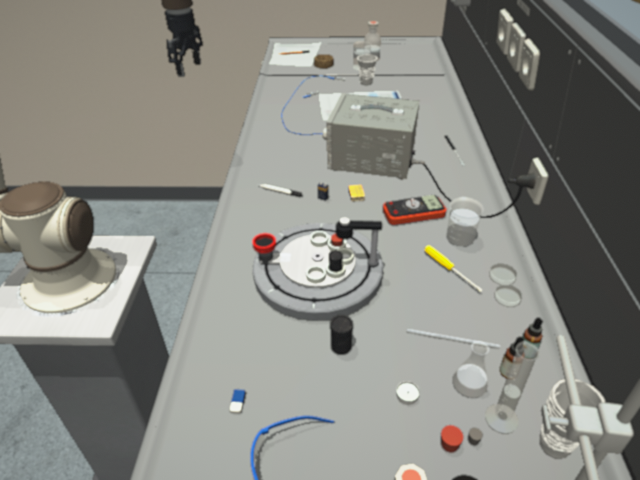

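The scene view shows two black cylinders. The small vial stands on the turntable at scene (313,222) and side (335,262), at about (0.597,-0.02) and to the -y side of the lamp. The big look-alike stands on the bench at scene (346,191). There are also two red things: the stopper at (293,246) on the table and a red cap at (330,131) on the bench. The red plunger knob is at scene (359,263), about (0.441,0.034). The table axis is at about (0.559,0.027), so the vial needs a counter-clockwise turn, which takes the knob towards -y. I'll move above the knob and check from there.

>>> {"name": "move_arm", "arguments": {
  "moves": [
    [[0,0,0],[0,0,-1],1],
    [[0,0,0],[0,0,-0.67],1],
    [[0.45,1,0],[0,0,0],1],
    [[0.45,1,0],[0,0,0],1],
    [[0.45,1,0],[0,0,0],1],
    [[0.45,1,0],[0,0,0],1],
    [[0.45,1,0],[0,0,0],1],
    [[0.45,1,0],[0,0,0],1],
    [[0.45,1,0],[0,0,0],1],
    [[0.45,1,0],[0,0,0],1],
    [[0.45,1,0],[0,0,0],1],
    [[0.45,1,0],[0,0,0],1]
  ]
}}

```text
t: 2.2
tcp_pos: [0.2924, 0.3473, 0.2314]
orientation: [[1.0, 0.001, 0.0], [0.001, -1.0, 0.0], [0.0, -0.0, -1.0]]
wrist_force: [1.1, 0.2, -0.1]
finger_gap: 0.0002
finger_force: 0.0
```

>>> {"name": "move_arm", "arguments": {
  "moves": [
    [[0.45,1,0],[0,0,0],1],
    [[0.45,1,0],[0,0,0],1],
    [[0.45,1,0],[0,0,0],1],
    [[0.45,1,0],[0,0,0],1],
    [[0.45,1,0],[0,0,0],1],
    [[0.45,1,0],[0,0,0],1],
    [[0.45,1,0],[0,0,0],1],
    [[0.45,1,0],[0,0,0],1],
    [[0.45,1,0],[0,0,0],1],
    [[0.45,1,0],[0,0,0],1],
    [[0.45,1,0],[0,0,0],1],
    [[0,0,0],[0,0,0],1]
  ]
}}

```text
t: 3.7
tcp_pos: [0.4159, 0.0723, 0.2313]
orientation: [[1.0, -0.002, -0.0], [-0.002, -1.0, -0.0], [-0.0, 0.0, -1.0]]
wrist_force: [-0.3, -0.3, -0.3]
finger_gap: 0.0
finger_force: 0.0
```

```bash
python3 - <<'E'
from h import *
s=observe();p=snap('wrist','w1.png')
T=np.array(p['tool_from_camera']);R=np.array(s['orientation']);K=np.array(p['intrinsics'])
print(s['t'],s['tcp_pos'].round(4) if hasattr(s['tcp_pos'],'round') else s['tcp_pos'],R.round(3).tolist(),s['wrist_force'],T.round(3).tolist())
def ww(uv,z):
    o=R@T[:3,3]+s['tcp_pos'];d=R@T[:3,:3]@np.linalg.inv(K)@[uv[0],uv[1],1]
    return o+d*(z-o[2])/d[2]
for o,z in(('dish',.084),('table_top',.046),('lamp',.1145),('vial',.0725),('stopper',.062),('base',0)):
    for r in cams.place_of(o,p)[:3]:print(o,round(r['conf'],2),np.round(r['position']),ww(r['position'],z).round(4))
E
```

```text
3.7 [0.4159 0.0723 0.2313] [[1.0, -0.002, -0.0], [-0.002, -1.0, -0.0], [-0.0, 0.0, -1.0]] [-0.25657645 -0.32570231 -0.27037156] [[-0.001, -0.956, -0.294, 0.075], [1.0, -0.001, -0.0, 0.001], [-0.0, -0.294, 0.956, -0.143], [0.0, 0.0, 0.0, 1.0]]
dish 0.62 [372. 186.] [0.4441 0.0318 0.084 ]
table_top 0.78 [374.  14.] [0.5582 0.0294 0.046 ]
base 0.8 [368.  26.] [0.5591 0.0288 0.    ]
```

View pics/w1.png

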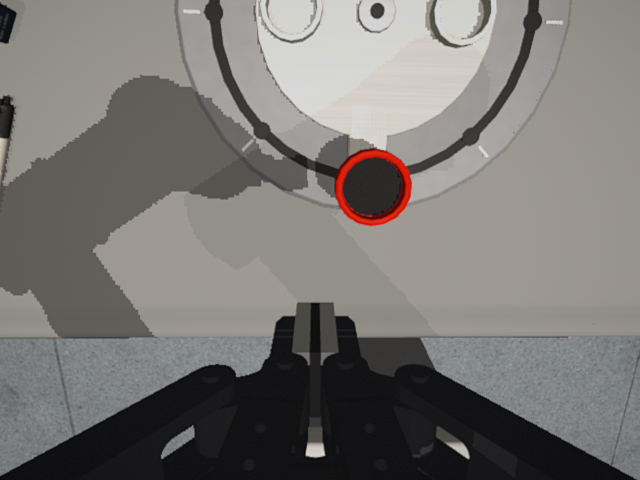

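The wrist view shows the knob's red rim centred at (373,187), at world (0.444,0.032). The hub is at (377,11), which puts the axis at (0.5585,0.029), 115 mm from the knob as it should be. The neighbouring holes are at (261,130) on the +y side and (471,136) on the -y side. I'll move over the dish and check the vial's side in a close crop.

>>> {"name": "move_arm", "arguments": {
  "moves": [
    [[0.56,0.8,0],[0,0,0],1],
    [[0.56,0.8,0],[0,0,0],1],
    [[0,0,1],[0,0,0],1],
    [[0,0,1],[0,0,0],1],
    [[0,0,1],[0,0,0],1],
    [[0,0,1],[0,0,0],1],
    [[0,0,0.8],[0,0,0],1],
    [[0,0,0],[0,0,0],1]
  ]
}}

```text
t: 5.05
tcp_pos: [0.4428, 0.0339, 0.1102]
orientation: [[1.0, 0.001, -0.003], [0.001, -1.0, -0.002], [-0.003, 0.001, -1.0]]
wrist_force: [-0.0, -0.1, 0.4]
finger_gap: 0.0006
finger_force: 0.0
```

```bash
python3 - <<'E'
from h import *
s=observe();print(s['t'],s['tcp_pos'])
a=snap('scene');b=snap('side');w=snap('wrist')
ca=cv2.resize(a['pixels'][180:310,240:390],(400,347),interpolation=cv2.INTER_CUBIC)
cb=cv2.resize(b['pixels'][205:325,245:395],(400,320),interpolation=cv2.INTER_CUBIC)
cw=cv2.resize(w['pixels'][160:400,220:460],(347,347))
cb=cv2.copyMakeBorder(cb,0,27,0,0,cv2.BORDER_CONSTANT)
im=np.hstack([ca,cb]);cv2.imwrite('pics/c2.png',im[:,:,::-1])
cv2.imwrite('pics/w2.png',w['pixels'][:,:,::-1])
E
```

```text
5.05 [0.44280399 0.03390357 0.11017795]
```

View pics/c2.png

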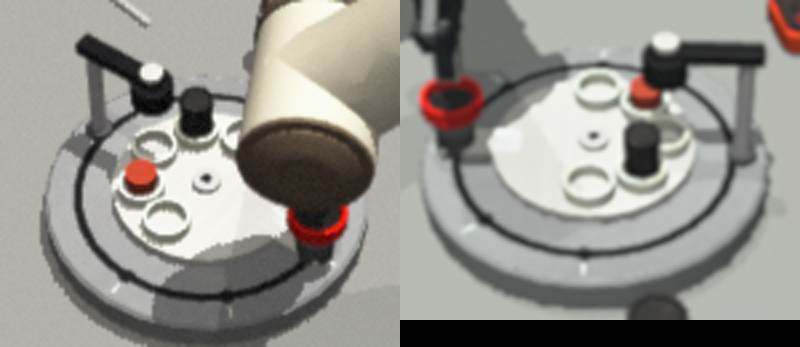

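View pics/w2.png

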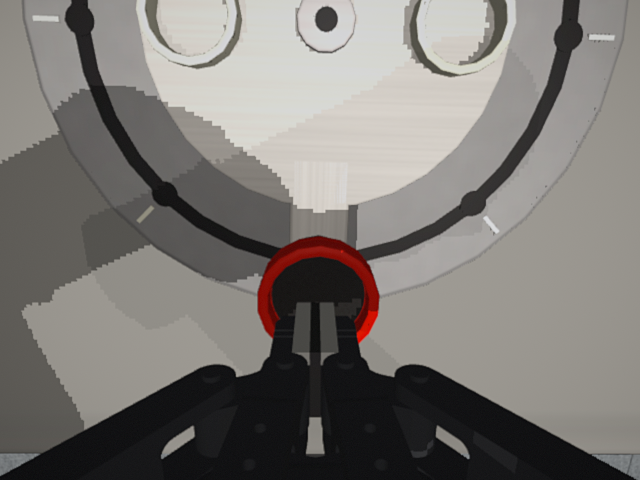

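The crop shows the small vial on the side camera's near side of the lamp (-y), the stopper on the far side and the middle pocket empty under the lamp, so the turn is counter-clockwise. In the wrist view the fingers stand centred over the dish, with the rim centred at about (318,290). I'll press now.

>>> {"name": "move_arm", "arguments": {
  "moves": [
    [[0.05,0,0.5],[0,0,0],1],
    [[0,0,0.4],[0,0,0],1],
    [[0,0,0.2],[0,0,0],1],
    [[0,0,0.2],[0,0,0],1],
    [[0,0,0.2],[0,0,0],1],
    [[0,0,0],[0,0,0],1]
  ]
}}

```text
t: 5.95
tcp_pos: [0.4445, 0.0337, 0.0737]
orientation: [[1.0, 0.001, -0.001], [0.001, -1.0, -0.001], [-0.001, 0.001, -1.0]]
wrist_force: [-3.2, 0.0, 7.0]
finger_gap: -0.0001
finger_force: 3.1
```

```bash
python3 - <<'E'
from h import *
s=observe();p=snap('wrist')
T=np.array(p['tool_from_camera']);R=np.array(s['orientation']);K=np.array(p['intrinsics'])
print(s['t'],s['tcp_pos'],s['wrist_force'])
def back(X):
    c=np.linalg.inv(T)@np.r_[R.T@(np.array(X)-s['tcp_pos']),1];q=K@c[:3];return q[:2]/q[2]
def ww(uv,z):
    o=R@T[:3,3]+s['tcp_pos'];d=R@T[:3,:3]@np.linalg.inv(K)@[uv[0],uv[1],1]
    return o+d*(z-o[2])/d[2]
# index holes: ring dark, measured against the predicted axis
b=p['pixels'].max(2)
for z,n in((.034,'hole'),):
    for a in(133.5,223.5,268.5):
        X=[.5585+.115*np.cos(np.radians(a)),.029+.115*np.sin(np.radians(a)),z];u=back(X)
        print(n,a,u.round(0))
        x0,y0=np.clip(u-25,0,None).astype(int);c=b[y0:y0+50,x0:x0+50]
        if c.size:
            m=cv2.morphologyEx((c<45).astype(np.uint8),cv2.MORPH_OPEN,cv2.getStructuringElement(2,(15,15)))
            k=np.argwhere(m)
            if len(k): v=k.mean(0)[::-1]+[x0,y0];print('  blob',v,ww(v,z).round(4))
for r in cams.place_of('table_top',p)[:1]:print(ww(r['position'],.046))
a=snap('side')
for r in cams.place_of('dish',a)[:1]:print(r['conf'],r['position'],world(a,r['position'],.072))
E
```

```text
5.95 [0.4444704  0.03366262 0.07374744] [-3.173365    0.01732608  6.98144337]
hole 133.5 [135. 211.]
  blob [133.86971235 209.09306261] [0.4803 0.1126 0.034 ]
hole 223.5 [502. 220.]
hole 268.5 [621.  19.]
  blob [621.04632588  22.37380192] [ 0.5543 -0.0863  0.034 ]
0.59 [265.1, 246.3] [0.44439739 0.03615388 0.072     ]
```

Pressed about 10 mm with 7 N, so the table is unlocked. The neighbouring holes measure within 2 mm of the predicted circle. I'll press slightly deeper and sweep about 30° counter-clockwise along the arc.

>>> {"name": "move_arm", "arguments": {
  "moves": [
    [[0,0,0.05],[0,0,0],1],
    [[0.02,0.4,0],[0,0,0],1],
    [[0.04,0.4,0],[0,0,0],1],
    [[0.08,0.39,0],[0,0,0],1],
    [[0.11,0.39,0],[0,0,0],1],
    [[0.14,0.37,0],[0,0,0],1],
    [[0.18,0.37,0],[0,0,0],1],
    [[0,0,0],[0,0,0],1]
  ]
}}

```text
t: 7.15
tcp_pos: [0.4611, -0.0244, 0.0735]
orientation: [[1.0, 0.001, 0.003], [0.001, -1.0, 0.0], [0.003, -0.0, -1.0]]
wrist_force: [-0.4, -1.5, 6.7]
finger_gap: -0.0
finger_force: 3.2
```

```bash
cat > ang.py <<'E'
from h import *
import sys
s=observe();print(s['t'],np.round(s['tcp_pos'],4),np.round(s['wrist_force'],1))
z=float(sys.argv[1])
for n in('side','scene'):
    p=snap(n,n+sys.argv[2]+'.png' if len(sys.argv)>2 else None)
    for o in('dish','vial','stopper'):
        for r in cams.place_of(o,p)[:2]:
            X=world(p,r['position'],dict(dish=z,vial=.0725,stopper=.062)[o])
            v=X[:2]-[.558,.029];print(n,o,round(r['conf'],2),X.round(4),'r',np.hypot(*v).round(4),'ang',np.degrees(np.arctan2(v[1],v[0])).round(1))
E
python3 ang.py .072
```

```text
7.15 [ 0.4611 -0.0244  0.0735] [-0.4 -1.5  6.7]
side dish 0.62 [ 0.4591 -0.0196  0.072 ] r 0.1102 ang -153.8
side vial 0.83 [0.6117 0.0045 0.0725] r 0.059 ang -24.5
side vial 0.83 [ 0.611  -0.211   0.0725] r 0.2458 ang -77.5
side stopper 0.52 [0.568 0.095 0.062] r 0.0667 ang 81.4
scene dish 0.52 [0.5365 0.3494 0.072 ] r 0.3211 ang 93.8
scene dish 0.47 [ 0.4552 -0.0208  0.072 ] r 0.1142 ang -154.2
scene vial 0.74 [0.6184 0.0134 0.0725] r 0.0624 ang -14.5
scene vial 0.29 [ 0.6863 -0.2045  0.0725] r 0.2664 ang -61.2
scene stopper 0.63 [0.6172 0.0064 0.062 ] r 0.0634 ang -20.9
scene stopper 0.51 [0.5754 0.0922 0.062 ] r 0.0656 ang 74.6
```

>>> {"name": "move_arm", "arguments": {
  "moves": [
    [[0.15,0.29,0],[0,0,0],1],
    [[0.15,0.29,0],[0,0,0],1],
    [[0,0,0],[0,0,0],1],
    [[0,0,-0.1],[0,0,0],1],
    [[0,0,-0.05],[0,0,0],1],
    [[0,0,0],[0,0,0],1]
  ]
}}

```text
t: 8.3
tcp_pos: [0.4673, -0.0385, 0.0765]
orientation: [[1.0, 0.001, 0.001], [0.001, -1.0, 0.0], [0.001, -0.0, -1.0]]
wrist_force: [0.6, 0.4, 2.8]
finger_gap: 0.0001
finger_force: 1.4
```

```bash
python3 ang.py .076 3 | grep -v scene
```

```text
8.3 [ 0.4673 -0.0385  0.0765] [0.6 0.4 2.8]
side vial 0.93 [ 0.6137 -0.2112  0.0725] r 0.2466 ang -76.9
side vial 0.79 [0.6205 0.0204 0.0725] r 0.0631 ang -7.8
side stopper 0.65 [0.5622 0.0831 0.062 ] r 0.0543 ang 85.5
```

View pics/side3.png

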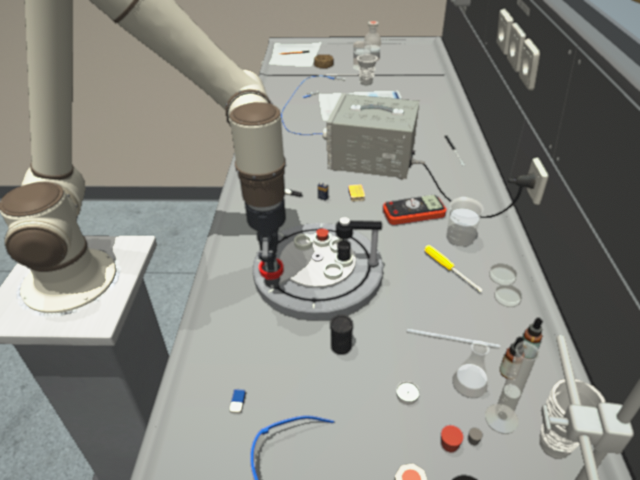

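The side view shows the knob at (271,268), short of the hole, and the vial at (344,250) nearly under the lamp. The 2.8 N reading says the collar is bearing under the plate. I'll push on in small steps.

>>> {"name": "move_arm", "arguments": {
  "moves": [
    [[0.06,0.08,0],[0,0,0],1],
    [[0.06,0.08,0],[0,0,0],1],
    [[0.06,0.08,0],[0,0,0],1],
    [[0.07,0.075,0],[0,0,0],1],
    [[0.07,0.075,0],[0,0,0],1],
    [[0,0,0],[0,0,0],1]
  ]
}}

```text
t: 9.45
tcp_pos: [0.4751, -0.0489, 0.0765]
orientation: [[1.0, 0.001, 0.0], [0.001, -1.0, -0.001], [0.0, 0.001, -1.0]]
wrist_force: [-0.1, 0.0, 6.1]
finger_gap: -0.0
finger_force: 2.7
```

```bash
python3 ang.py .076 4; python3 - <<'E'
from h import *
w=snap('wrist','w4.png')
E
```

```text
9.45 [ 0.4751 -0.0489  0.0765] [-0.1  0.   6.1]
side dish 0.66 [ 0.4694 -0.0509  0.076 ] r 0.1193 ang -137.9
side vial 0.86 [ 0.617  -0.2072  0.0725] r 0.2435 ang -76.0
side vial 0.72 [0.6128 0.0148 0.0725] r 0.0566 ang -14.5
side stopper 0.43 [0.5595 0.0838 0.062 ] r 0.0548 ang 88.4
scene dish 0.62 [ 0.4709 -0.0535  0.076 ] r 0.12 ang -136.6
scene vial 0.57 [0.6224 0.0254 0.0725] r 0.0645 ang -3.2
scene stopper 0.7 [0.5597 0.0878 0.062 ] r 0.0588 ang 88.4
```

View pics/w4.png

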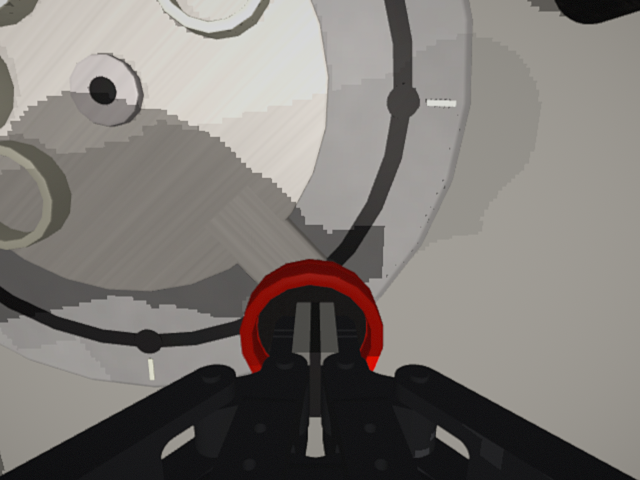

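The wrist view shows the plunger arm over the hole at about 223°. The knob load has risen to 6.1 N, the full spring force, so the plunger has entered the hole. I'll ease straight up and check.

>>> {"name": "move_arm", "arguments": {
  "moves": [
    [[0,0,-0.1],[0,0,0],1],
    [[0,0,-0.1],[0,0,0],1],
    [[0,0,-0.06],[0,0,0],1],
    [[0,0,0],[0,0,0],1]
  ]
}}

```text
t: 10.4
tcp_pos: [0.4748, -0.0485, 0.083]
orientation: [[1.0, 0.001, -0.0], [0.001, -1.0, -0.0], [-0.0, 0.0, -1.0]]
wrist_force: [0.8, -1.7, 4.3]
finger_gap: 0.0
finger_force: 2.3
```

Still 4.3 N at z = 0.083, so the plunger is up with the fingertips. I'll lift clear and move away.

>>> {"name": "move_arm", "arguments": {
  "moves": [
    [[0,0,-0.1],[0,0,0],1],
    [[0,0,-0.5],[0,0,0],1],
    [[0,0,-1],[0,0,0],1],
    [[0,0,-1],[0,0,0],1],
    [[0,0,-1],[0,0,0],1],
    [[0,0,-1],[0,0,0],1],
    [[-0.5,0,-1],[0,0,0],1],
    [[-1,0,-0.5],[0,0,0],1],
    [[-0.8,0,0],[0,0,0],1],
    [[0,0,0],[0,0,0],1]
  ]
}}

```text
t: 11.65
tcp_pos: [0.4159, -0.0483, 0.2359]
orientation: [[1.0, 0.001, 0.0], [0.001, -1.0, 0.001], [0.0, -0.001, -1.0]]
wrist_force: [0.1, 0.5, 0.7]
finger_gap: -0.0002
finger_force: 0.0
```

```bash
python3 ang.py .084 5; python3 - <<'E'
from h import *
a=snap('side');p=cams.place_of('dish',a)
for r in p[:1]:
    u,v=np.round(r['position']).astype(int);q=np.array([world(a,(u+i,v+j)) for i in(-2,0,2) for j in(-1,0,1)]);print(q[:,2].round(4))
c=cv2.resize(a['pixels'][205:325,245:395],(750,600),interpolation=cv2.INTER_CUBIC);cv2.imwrite('pics/c5.png',c[:,:,::-1])
E
```

```text
11.65 [ 0.4159 -0.0483  0.2359] [0.1 0.5 0.7]
side dish 0.67 [ 0.4724 -0.0399  0.084 ] r 0.1099 ang -141.2
side vial 0.91 [ 0.6137 -0.2133  0.0725] r 0.2486 ang -77.0
side vial 0.77 [0.6175 0.0243 0.0725] r 0.0597 ang -4.5
side stopper 0.71 [0.5532 0.0884 0.062 ] r 0.0596 ang 94.6
side stopper 0.62 [0.6512 0.2424 0.062 ] r 0.2328 ang 66.4
scene dish 0.72 [ 0.4651 -0.0425  0.084 ] r 0.1172 ang -142.4
scene vial 0.73 [ 0.5935 -0.147   0.0725] r 0.1796 ang -78.6
scene vial 0.7 [0.6214 0.0292 0.0725] r 0.0634 ang 0.2
scene stopper 0.54 [0.5582 0.0836 0.062 ] r 0.0546 ang 89.8
[0.0839 0.0839 0.0833 0.0843 0.0836 0.0852 0.0838 0.0819 0.0848]
```

View pics/c5.png

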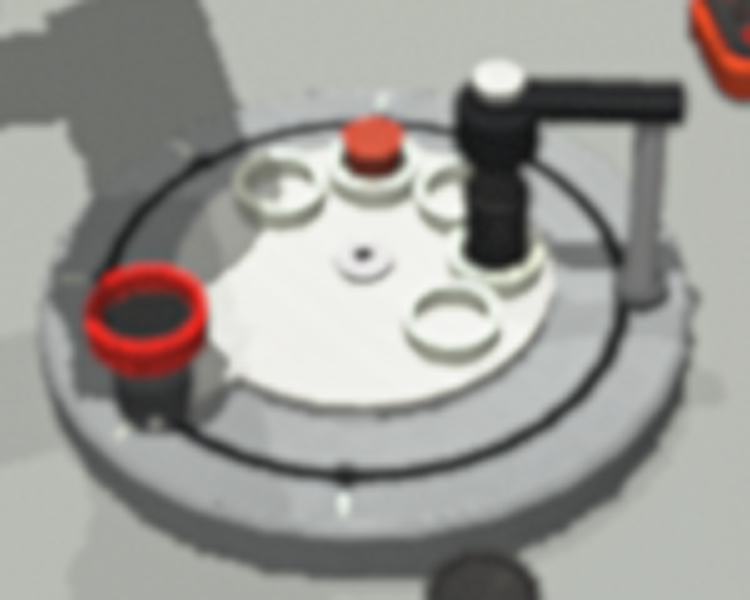

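The crop shows the vial at (497,220) directly under the lamp head and the stopper still in its pocket at (372,145). The dish floor measures 0.084 m high, so the plunger is fully up in the hole. The arm is clear.

```bash
python3 -c "
from h import *
print(order.close_job())"
```

```text
the job is handed in; nothing more can be done
None
```

The job is handed in: I turned the table one hole counter-clockwise, and the small black vial now stands under the lamp, with the plunger fully up (dish floor measured at 84 mm) and the arm clear.

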